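# Nest three handled sample pans with the handles fanned

### The job

Nest the three handled steel pans where the largest one stands: the middle-sized pan fully down inside the largest, the smallest fully down inside the middle one, all sitting level, each set down and not dropped. Spread the handles like a fan in order of size, large, middle, small, each about 45 degrees round from the one below it, all turning the same way, so that every handle clears the one below. Leave the largest pan standing where it is, never tip a pan over, and do not disturb the bottle, cup, beaker and tape roll behind.

Things in the scene. Friction and masses are not known exactly. Their poses are not given: they have to be found in the camera images.
- large_pan: largest open tapered steel pan: rim 124 mm, foot 100 mm across, 45 mm high, 3 mm walls, 4 mm floor, about 350 g. Origin: centre of underside, z up. Blue handle along own -x: level flat-sided grip bar 14 mm wide, 12 tall, from 82 to 137 mm off the axis, centre 66 mm above underside. Stands apart from the others at the start, handles roughly towards the robot.
- middle_pan: middle open tapered steel pan: rim 104 mm, foot 80 mm across, 50 mm high, 3 mm walls, 4 mm floor, about 160 g. Origin: centre of underside, z up. Yellow handle along own -x: level flat-sided grip bar 14 mm wide, 12 tall, from 82 to 137 mm off the axis, centre 62 mm above underside. Nested, its underside is 4 mm above the large pan's, 7 mm play all round; all bars are then at one height, so stacked bars foul.
- small_pan: smallest open tapered steel pan: rim 84 mm, foot 60 mm across, 55 mm high, 3 mm walls, 4 mm floor, about 110 g. Origin: centre of underside, z up. Red handle along own -x: level flat-sided grip bar 14 mm wide, 12 tall, from 82 to 137 mm off the axis, centre 58 mm above underside. Nested, its underside is 4 mm above the middle pan's, 7 mm play all round.
- large_pan_tip (a point): outer end of the large pan's blue handle, on the bar's centre line, 137 mm from the pan's axis, 66 mm above its underside
- middle_pan_tip (a point): outer end of the middle pan's yellow handle, on the bar's centre line, 137 mm from the pan's axis, 62 mm above its underside
- small_pan_tip (a point): outer end of the small pan's red handle, on the bar's centre line, 137 mm from the pan's axis, 58 mm above its underside
- amber_bottle: bystander: brown bottle with a cap, 62 mm across, 118 mm high, standing behind the pans, under a fixed wall cabinet that overhangs the back of the worktop (door fronts at x = 0.58, their handles about 40 mm further out, from 0.57 m up); origin under its centre
- lidded_cup: bystander: white-lidded clear sample cup, 62 mm across, 69 mm high, behind the pans; origin under its centre
- glass_beaker: bystander: small clear beaker, 54 mm across, 70 mm high, behind the pans; origin under its centre
- tape: bystander: roll of brown tape, 92 mm across, 48 mm high, behind the pans; origin under its centre

How it is judged:
By the outcome, as a careful person would: the job done as asked, in the order asked, and still so for the second after the job is handed in, with the robot touching nothing.
It also fails if it takes over 61 s, if anything falls off the work surface, if the arm or the gripper's body presses on something with over 40 N, if the wrist force passes 120 N, or if a joint passes its speed limit or range.

### The arm

A 6-joint arm with a two-finger parallel gripper is mounted at the origin on a cart in front of the work surface, level with it; the furniture and walls round the work are solid. World frame = base frame: x ahead of the robot, y to its left, z up, the work surface at z = 0. Lengths are in m, angles in degrees, forces in N, time in s.
With the tool pointing down it reaches from about 0.375 to 0.975 m from the base axis. Payload 3.8 kg.
Tool frame: the origin (TCP) lies midway between the tips of the shut fingers; the grasp point (between the pads) lies 19 mm behind it; y points along the fingers, z is the direction in which the jaws open and shut, and the axes are right-handed (so a half turn about y gives the same grasp; the last joint's range is limited). The gripper opens to 85 mm and grips with 20 to 120 N. Pads are 22 mm wide; open, the fingers measure 114 mm over their backs; the gripper's body (76 mm by 85 mm) begins 54 mm behind the grasp point. The pads swing forward as they close: fully open they stand 13 mm farther back than shut.
Start: joints at [-65.311, 15.12, 91.902, -0, 72.978, -2.114], TCP at [0.304, -0.602, 0.231] pointing down, gripper open.
Joint ranges: [-150.88, 150.88], [-54.13, 125.18], [17.81, 147.31], [-75.09, 255.09], [0, 152.58], [-146.25, 146.25]. Speed limits (degrees/s): [147.25, 147.25, 180, 180, 180, 180].

### API

Orientations are given as a 3x3 rotation matrix whose columns are the frame's x, y, z axes.
In Python, from bench import robot, optics gives the robot as it stands. The module is installed in compiled form; this text tells all that it offers.
- The arm moves only by the tool carry_out, never from a script. Its argument "targets" is text: rows parted by semicolons, each of 4 numbers parted by spaces: the shift along the tool's x, y, z in m, then the turn about the tool's y in degrees. A call has 1 to 10 rows; each row is the pose to reach, as a shift and turn from the pose commanded when the call began, along the tool's axes at that moment; what a row does not reach only later rows make up. A row lasts 1/12 s, in which the tool goes at most 41.7 mm and 7.16 degrees, less where a joint would pass 70% of its speed; a pose out of reach is approached as far as the arm can. A call with a gripper value outside its range is refused whole. "hand" is the gripper command: -1 is fully open, 1 is shut, values between are in proportion, set as the call begins (left out, the last holds). The fingers move at their own pace and stop on an object; "squeeze" is the grip in N (left out, the last holds). Time passes only in rows, so rows that repeat a pose let the fingers close. It gives the time, the measured TCP pose, the force and the opening at its end, in the units of the state.
- robot.state(): the state, without advancing time (a new reading comes with each control period).
- optics.read_camera(name): name is "scene" or "top" or "wrist"; returns a dict with "frame" (400x640x3 uint8, blue, green, red), "vertical_fov" (degrees; the focal length in pixels is half the picture's height over the tangent of half this angle, whatever the lens; pixels are square), "cx", "cy" (the principal point, pixels), "eye" and "orientation" of the camera in the world; the wrist camera has in their place "tool_from_camera" (4x4, takes a point from camera to tool coordinates, whose origin is the TCP and whose axes are the tool frame's). Camera axes: x right, y down, z forward; pixel columns grow to the right and rows downward; lengths in m; the calibration is good to about 2 mm. A picture is of the moment at which its call begins: read the wrist's pose just before it. There is no depth.
- robot.close_job(): hands the job in, once; it reports no verdict.
The state is a dict: "time": time; "qpos": joint angles; "qvel": joint speeds; "joint_efforts": joint torques, N m; "ee_pos": TCP position; "ee_rot": TCP orientation; "ft_force": force on the tool from outside, world axes, zero at the start; "torque": the same for the moment, N m; "grip_width": finger opening in m.
Only numpy, scipy, OpenCV 4.12 (cv2) and the standard library are available. Lean on these libraries where they do the work, as an engineer would, in place of code of your own. Each camera call takes 0.05 s, during which the arm holds its last target.

## Working session

There is one attempt and no reset: what is moved stays moved. The work goes in short steps, Python scripts to look and compute and a tool call to move; the robot and the scene stay as the last step left them, time stands still between calls to the robot, and variables do not carry over. Pictures are saved under pics/ and viewed, and the job is handed in when it is done.

Besides the shell and the picture viewer there is one more tool, called as name(argument=value, ...), one argument or row to a line, values as JSON. carry_out: Moves the arm, as the interface text tells. Its arguments: {"type":"object","properties":{"targets":{"type":"string"},"hand":{"type":"number"},"squeeze":{"type":"number"}},"required":["targets"]}

```bash
mkdir -p pics; python3 - <<'E'
from bench import robot, optics
import cv2, numpy as np
np.set_printoptions(precision=4,suppress=True)
s=robot.state()
for k in s: print(k,s[k])
for n in ["scene","top","wrist"]:
    c=optics.read_camera(n); cv2.imwrite(f"pics/{n}0.png",c["frame"])
    for k in c:
        if k!="frame": print(n,k,c[k])
E
```

```text
time 0.0
qpos [-65.3117  15.1688  91.9843  -0.0001  72.9756  -2.1104]
qvel [-0.0737  0.1608  0.0566 -0.1459  0.1234 -0.1609]
joint_efforts [  0.0008 -51.5107 -36.7315  -0.0003   0.013    0.    ]
ee_pos [ 0.3041 -0.6018  0.2299]
ee_rot [[-0.8926 -0.0009  0.4509]
 [-0.4509  0.002  -0.8926]
 [-0.0001 -1.     -0.0022]]
ft_force [ 0.5762 -0.3779 -0.3986]
torque [-0.0417 -0.0228  0.0038]
grip_width 0.08565838893956483
scene vertical_fov 49.99235608024564
scene cx 320.61929019444057
scene cy 198.37287494201178
scene eye [-0.4536  0.7419  0.6115]
scene orientation [[-0.5343 -0.3428  0.7726]
 [-0.845   0.1931 -0.4987]
 [ 0.0218 -0.9193 -0.3929]]
top vertical_fov 57.942738109319805
top cx 317.9089791384664
top cy 199.92270311929394
top eye [0.495  0.0691 0.955 ]
top orientation [[ 0.0213 -0.9967  0.0786]
 [-0.9993 -0.0238 -0.0303]
 [ 0.0321 -0.0779 -0.9964]]
wrist vertical_fov 60.56497986663088
wrist cx 316.80844193329114
wrist cy 204.13206173242904
wrist tool_from_camera [[-0.0004  0.9561  0.2929 -0.0737]
 [ 0.0007 -0.2929  0.9561 -0.1437]
 [ 1.      0.0006 -0.0005 -0.0011]
 [ 0.      0.      0.      1.    ]]
```

View pics/top0.png

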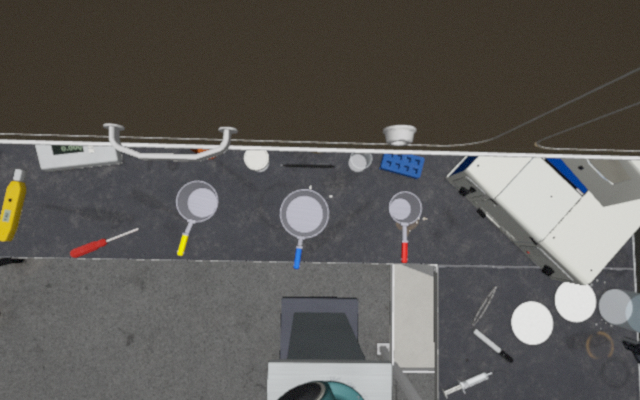

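View pics/scene0.png

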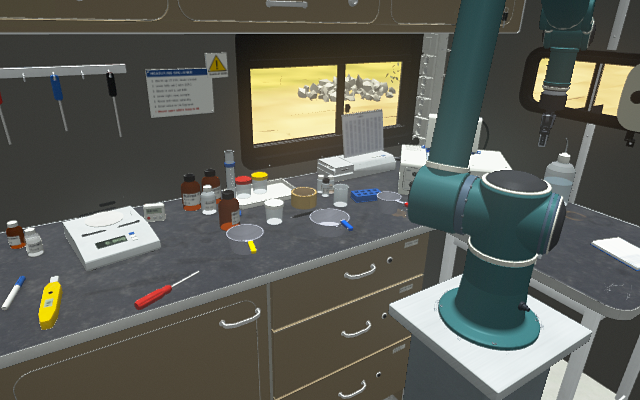

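View pics/wrist0.png

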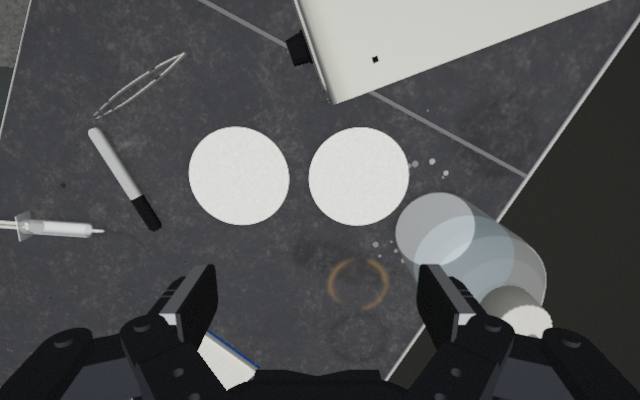

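```bash
cat > h.py <<'E'
from bench import robot, optics
import cv2, numpy as np
np.set_printoptions(precision=4,suppress=True)
HB={'large':66,'middle':62,'small':58}
HUE={'large':[(100,115,120)],'middle':[(22,38,100)],'small':[(0,5,120),(174,180,120)]}
def cam(n,save=None):
    s=robot.state(); c=optics.read_camera(n)
    if n=="wrist":
        T=np.eye(4);T[:3,:3]=s["ee_rot"];T[:3,3]=s["ee_pos"]
        M=T@c["tool_from_camera"]; c["eye"]=M[:3,3]; c["orientation"]=M[:3,:3]
    c["f"]=200/np.tan(np.radians(c["vertical_fov"]/2))
    if save: cv2.imwrite(f"pics/{save}.png",c["frame"])
    return c
def ray(c,uv,z):
    uv=np.atleast_2d(uv).astype(float)
    d=np.c_[(uv[:,0]-c["cx"])/c["f"],(uv[:,1]-c["cy"])/c["f"],np.ones(len(uv))]@np.array(c["orientation"]).T
    e=np.array(c["eye"]); return e+d*((z-e[2])/d[:,2])[:,None]
def handle(c,name,z0=0.0,box=None):
    """colour blob -> bar top plane: outline rectangle -> tip, dir, implied centre"""
    hsv=cv2.cvtColor(c["frame"],cv2.COLOR_BGR2HSV)
    m=0
    for a,b,sm in HUE[name]: m=m|cv2.inRange(hsv,(a,sm,60),(b,255,255))
    if box is not None:
        k=np.zeros_like(m);x0,y0,x1,y1=box;k[y0:y1,x0:x1]=1;m=m*k
    cs,_=cv2.findContours(m,cv2.RETR_EXTERNAL,cv2.CHAIN_APPROX_NONE)
    if not cs: return None
    k=max(cs,key=cv2.contourArea); pts=k[:,0,:]
    P=ray(c,pts,z0+HB[name]/1000+.006)[:,:2]
    r=cv2.minAreaRect((P*1e4).astype(np.float32))
    return dict(px=cv2.boundingRect(k),area=cv2.contourArea(k),cen=np.array(r[0])/1e4,size=np.array(r[1])/1e1,
      box=cv2.boxPoints(r)/1e4)
E
python3 - <<'E'
from h import *
c=cam("top")
for n,b in [('large',(260,200,340,290)),('middle',(160,200,230,270)),('small',(380,200,430,270))]:
    h=handle(c,n,box=b); print(n,h)
E
```

```text
large {'px': (294, 249, 8, 20), 'area': 97.5, 'cen': array([0.4216, 0.0895]), 'size': array([15.0583, 47.3268]), 'box': array([[0.3973, 0.0848],
       [0.4443, 0.0793],
       [0.446 , 0.0943],
       [0.399 , 0.0998]], dtype=float32)}
middle {'px': (177, 235, 12, 21), 'area': 123.5, 'cen': array([0.4476, 0.3672]), 'size': array([17.5291, 49.6269]), 'box': array([[0.4214, 0.3643],
       [0.4698, 0.353 ],
       [0.4737, 0.3701],
       [0.4254, 0.3813]], dtype=float32)}
small {'px': (401, 243, 7, 20), 'area': 105.5, 'cen': array([ 0.4404, -0.1732]), 'size': array([46.694 , 14.9332]), 'box': array([[ 0.4171, -0.1658],
       [ 0.4171, -0.1807],
       [ 0.4638, -0.1806],
       [ 0.4638, -0.1657]], dtype=float32)}
```

```bash
python3 - <<'E'
from h import *
c=cam("top"); s=cam("scene")
for z in (0,.1,.2,.3,.4): print(z, ray(c,[(450,178),(582,282),(547,272)],z)[:,:2].round(3).tolist(), ray(c,[(256,158),(360,160),(205,152)],z)[:,:2].round(3).tolist())
a=c["frame"][120:300,380:640]; b=s["frame"][110:290,380:640]
cv2.imwrite("pics/z.png",cv2.resize(np.hstack([a,b]),None,fx=1.5,fy=1.5))
cv2.imwrite("pics/z2.png",cv2.resize(s["frame"][150:270,160:420],None,fx=3,fy=3,interpolation=cv2.INTER_CUBIC))
E
```

```text
0 [[0.638, -0.315], [0.368, -0.67], [0.392, -0.575]] [[0.678, 0.207], [0.681, -0.071], [0.691, 0.342]]
0.1 [[0.623, -0.275], [0.381, -0.592], [0.403, -0.508]] [[0.659, 0.193], [0.661, -0.056], [0.67, 0.314]]
0.2 [[0.608, -0.235], [0.394, -0.515], [0.414, -0.44]] [[0.64, 0.178], [0.642, -0.041], [0.65, 0.285]]
0.3 [[0.593, -0.194], [0.408, -0.438], [0.425, -0.373]] [[0.621, 0.164], [0.622, -0.027], [0.629, 0.257]]
0.4 [[0.578, -0.154], [0.421, -0.36], [0.435, -0.305]] [[0.602, 0.149], [0.603, -0.012], [0.609, 0.228]]
```

View pics/z.png

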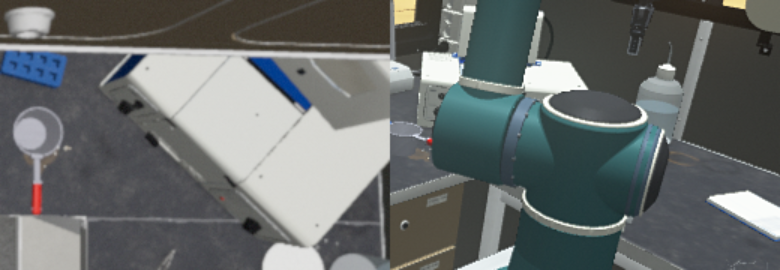

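View pics/z2.png

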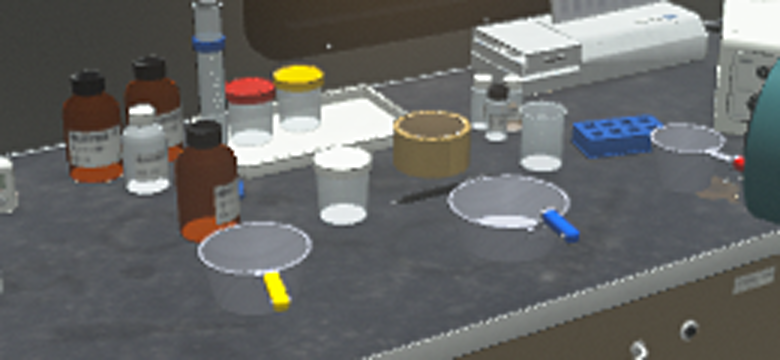

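```bash
cat >> h.py <<'E'
def rows(wps,base=None):
    """wps: list of (x,y,z,dpsi world deg) TCP absolute -> tool shifts"""
    s=robot.state(); p=np.array(s["ee_pos"]) if base is None else np.array(base); R=np.array(s["ee_rot"])
    print("from",p.round(4),"zang",np.degrees(np.arctan2(R[1,2],R[0,2])).round(2),"q",np.array(s["qpos"]).round(1),"t",s["time"],"F",np.array(s["ft_force"]).round(1),"w",round(s["grip_width"],4))
    for w in wps: print((R.T@(np.array(w[:3])-p)).round(4), -w[3])
E
python3 - <<'E'
from h import *
c=cam("top"); s=cam("scene")
for z in (.1,.15,.2,.25,.3): print(z, ray(c,[(450,178)],z)[:,:2], ray(s,[(401,150)],z)[:,:2])
print('bottle base',ray(s,[(228,229)],0)); print('cup',ray(s,[(273,222)],0))
rows([(.304,-.602,.32,0),(.43,-.3,.34,0),(.45,-.2,.34,70),(.45,.0,.34,70)])
E
```

```text
0.1 [[ 0.6232 -0.2749]] [[ 0.8224 -0.476 ]]
0.15 [[ 0.6157 -0.2548]] [[ 0.6977 -0.3569]]
0.2 [[ 0.6082 -0.2347]] [[ 0.573  -0.2379]]
0.25 [[ 0.6007 -0.2146]] [[ 0.4482 -0.1189]]
0.3 [[ 0.5932 -0.1944]] [[0.3235 0.0002]]
bottle base [[0.6865 0.3426 0.    ]]
cup [[0.6615 0.2012 0.    ]]
from [ 0.3043 -0.6024  0.2311] zang -63.2 q [-65.3  15.1  91.9  -0.   73.   -2.1] t 0.4 F [-0.8 -0.7 -0.4] w 0.0852
[ 0.0001 -0.0889 -0.0005] 0
[-0.2485 -0.1088 -0.2133] 0
[-0.3115 -0.1088 -0.2935] -70
[-0.4016 -0.1088 -0.472 ] -70
```

carry_out(
  targets="0 -0.035 0 0; 0 -0.075 0 0; -0.02 -0.105 -0.015 -5; -0.045 -0.11 -0.04 -12; -0.075 -0.11 -0.065 -19; -0.105 -0.11 -0.09 -26; -0.135 -0.11 -0.115 -33; -0.165 -0.11 -0.14 -40; -0.195 -0.11 -0.165 -47; -0.22 -0.11 -0.19 -54",
  hand=-1,
  squeeze=100,
)

```text
time: 1.23
ee_pos: [0.4158, -0.3316, 0.3415]
ee_rot: [[-0.154, 0.001, 0.988], [-0.988, -0.0, -0.154], [-0.0, -1.0, 0.001]]
ft_force: [0.4, 0.1, 0.2]
grip_width: 0.0853
```

```bash
python3 - <<'E'
from h import *
rows([(.44,-.17,.32,0),(.46,.08,.32,84),(.45,.3,.3,84)])
E
```

```text
from [ 0.4158 -0.3316  0.3415] zang -8.84 q [-41.3  -3.4 100.7   0.   82.6 -32.4] t 1.2333 F [0.4 0.1 0.2] w 0.0853
[-0.1634  0.0215 -0.0009] 0
[-0.4135  0.0215 -0.0196] -84
[-0.6294  0.0415 -0.0633] -84
```

carry_out(
  targets="-0.04 0.01 0 -7; -0.08 0.02 0 -14; -0.12 0.02 0 -21; -0.16 0.02 0 -28; -0.2 0.02 -0.005 -35; -0.24 0.02 -0.01 -42; -0.28 0.02 -0.012 -49; -0.32 0.02 -0.015 -56; -0.36 0.02 -0.015 -63; -0.4 0.02 -0.02 -70",
)

```text
time: 2.07
ee_pos: [0.4594, 0.0663, 0.3217]
ee_rot: [[0.876, 0.002, 0.483], [-0.483, 0.0, 0.876], [0.002, -1.0, 0.001]]
ft_force: [0.3, -0.2, 0.0]
grip_width: 0.0852
```

```bash
python3 - <<'E'
from h import *
c=cam("wrist","w1")
for n in HB: print(n,handle(c,n))
rows([(.45,.3,.3,16),(.4476,.367,.25,16)])
E
```

```text
large {'px': (211, 323, 75, 51), 'area': 2560.5, 'cen': array([ 0.6355, -0.1407]), 'size': array([100.9277,  63.5665]), 'box': array([[ 0.593 , -0.1825],
       [ 0.6549, -0.1971],
       [ 0.678 , -0.0989],
       [ 0.6161, -0.0843]], dtype=float32)}
middle {'px': (555, 0, 22, 43), 'area': 703.5, 'cen': array([0.4482, 0.3687]), 'size': array([20.7649, 40.9622]), 'box': array([[0.4259, 0.3634],
       [0.4657, 0.3538],
       [0.4705, 0.374 ],
       [0.4307, 0.3836]], dtype=float32)}
small {'px': (129, 223, 35, 36), 'area': 481.5, 'cen': array([ 0.4389, -0.1689]), 'size': array([19.3195, 52.3821]), 'box': array([[ 0.4125, -0.1782],
       [ 0.4649, -0.1789],
       [ 0.4652, -0.1596],
       [ 0.4128, -0.1588]], dtype=float32)}
from [0.459  0.0734 0.3217] zang 61.76 q [  5.7 -10.8 109.4   0.4  81.4 -56.1] t 2.1167 F [-0.2  4.9 -0.1] w 0.0854
[-0.115   0.0232  0.1952] -16
[-0.1487  0.0737  0.2528] -16
```

View pics/w1.png

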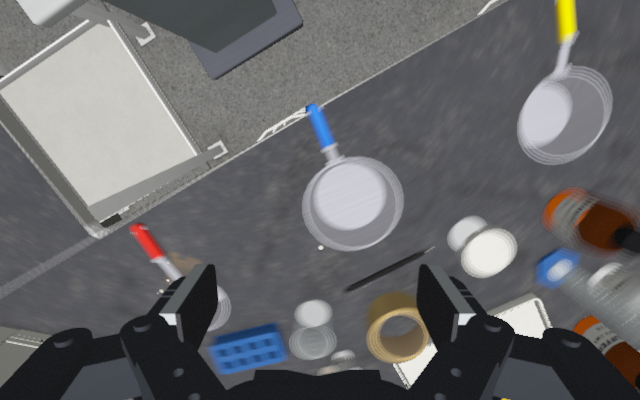

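carry_out(
  targets="-0.02 0.005 0.033 -3; -0.04 0.015 0.067 -6; -0.06 0.03 0.1 -9; -0.08 0.05 0.135 -12; -0.1 0.07 0.17 -15; -0.12 0.09 0.2 -16; -0.14 0.11 0.235 -16; -0.149 0.12 0.253 -16; -0.149 0.12 0.253 -16; -0.149 0.12 0.253 -16",
)

```text
time: 2.95
ee_pos: [0.4516, 0.3585, 0.1996]
ee_rot: [[0.974, -0.003, 0.226], [-0.226, -0.002, 0.974], [-0.002, -1.0, -0.003]]
ft_force: [0.1, -0.4, 0.8]
grip_width: 0.0851
```

```bash
python3 - <<'E'
from h import *
c=cam("wrist","w2")
h=handle(c,"middle");print(h)
print(handle(c,"large",box=(0,0,640,250)))
rows([(*h['cen'],.1,0),(*h['cen'],.043,0)])
E
```

```text
{'px': (318, 154, 19, 61), 'area': 944.5, 'cen': array([0.4447, 0.3685]), 'size': array([14.3673, 50.9451]), 'box': array([[0.4183, 0.3674],
       [0.4678, 0.3557],
       [0.4711, 0.3697],
       [0.4216, 0.3814]], dtype=float32)}
{'px': (0, 198, 25, 52), 'area': 669.5, 'cen': array([0.4159, 0.0966]), 'size': array([20.5196, 45.8287]), 'box': array([[0.3912, 0.0917],
       [0.4359, 0.0814],
       [0.4405, 0.1014],
       [0.3958, 0.1117]], dtype=float32)}
from [0.4523 0.3578 0.2008] zang 76.86 q [ 35.9   5.8 106.1  -0.   68.2 -41. ] t 3.0 F [ 1.1 -0.4 -0.1] w 0.0852
[-0.0098  0.1008  0.0089] 0
[-0.0098  0.1578  0.009 ] 0
```

View pics/w2.png

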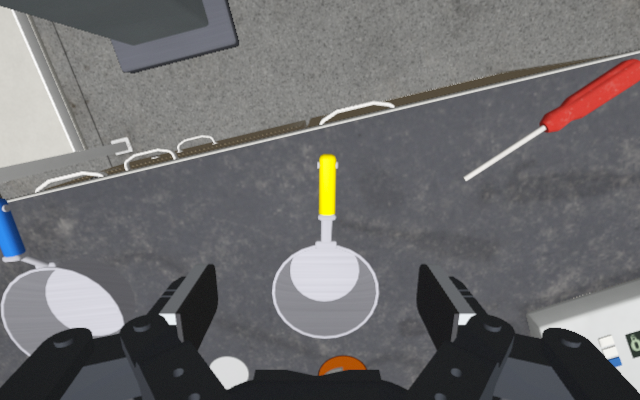

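carry_out(
  targets="-0.004 0.035 0.004 0; -0.008 0.07 0.008 0; -0.01 0.1 0.009 0; -0.01 0.12 0.009 0; -0.01 0.14 0.009 0; -0.01 0.15 0.009 0; -0.01 0.158 0.009 0; -0.01 0.158 0.009 0; -0.01 0.158 0.009 0",
)

```text
time: 3.75
ee_pos: [0.4458, 0.3689, 0.0444]
ee_rot: [[0.973, 0.001, 0.229], [-0.229, 0.001, 0.973], [0.001, -1.0, 0.001]]
ft_force: [-0.0, 0.2, 0.2]
grip_width: 0.0856
```

```bash
python3 - <<'E'
from h import *
c=cam("wrist","w3")
h=handle(c,"middle");print(h)
rows([(.4447,.3685,.043,0)])
E
```

```text
{'px': (297, 232, 37, 120), 'area': 3889.0, 'cen': array([0.4441, 0.3688]), 'size': array([13.832, 53.897]), 'box': array([[0.4163, 0.3682],
       [0.4688, 0.3559],
       [0.472 , 0.3694],
       [0.4195, 0.3816]], dtype=float32)}
from [0.4461 0.3693 0.0449] zang 76.77 q [ 37.2  15.3 113.1  -0.   51.4 -39.6] t 3.8 F [ 0.1 -0.3 -0. ] w 0.0857
[-0.0012  0.0019 -0.0012] 0
```

View pics/w3.png

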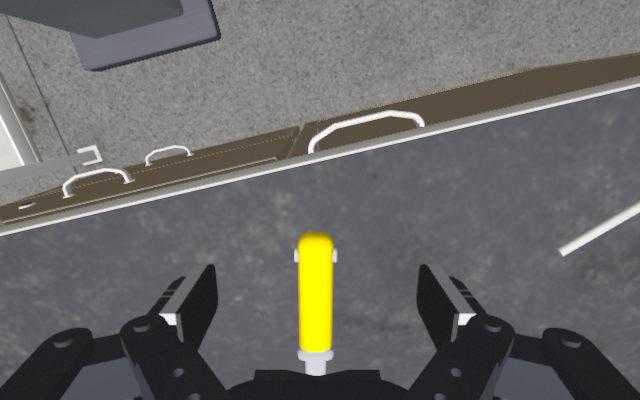

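carry_out(
  targets="-0.001 0.002 -0.001 0; -0.001 0.002 -0.001 0; -0.001 0.002 -0.001 0; -0.001 0.002 -0.001 0; -0.001 0.002 -0.001 0; -0.001 0.002 -0.001 0; -0.001 0.002 -0.001 0; -0.001 0.002 -0.001 0",
  hand=1,
  squeeze=100,
)

```text
time: 4.47
ee_pos: [0.4437, 0.3683, 0.0415]
ee_rot: [[0.974, -0.0, 0.228], [-0.228, 0.0, 0.974], [-0.0, -1.0, 0.0]]
ft_force: [-1.0, 0.2, 2.4]
grip_width: 0.0122
```

carry_out(
  targets="0 -0.004 0 0; 0 -0.01 0 0; 0 -0.018 0 0; 0 -0.028 0 0; 0 -0.03 0 0; 0 -0.03 0 0",
)

```text
time: 4.97
ee_pos: [0.4448, 0.3691, 0.0731]
ee_rot: [[0.974, 0.003, 0.228], [-0.228, 0.002, 0.974], [0.002, -1.0, 0.003]]
ft_force: [-0.4, -0.0, -1.3]
grip_width: 0.0121
```

```bash
python3 - <<'E'
from h import *
c=cam("wrist","w4")
cv2.imwrite("pics/s4.png",cv2.resize(cam("scene")["frame"][180:290,180:360],None,fx=4,fy=4,interpolation=cv2.INTER_CUBIC))
h=handle(c,"middle",z0=.03);print(h)
rows([])
E
```

```text
{'px': (299, 239, 37, 121), 'area': 3840.0, 'cen': array([0.4459, 0.369 ]), 'size': array([13.8898, 54.626 ]), 'box': array([[0.4177, 0.3686],
       [0.4708, 0.356 ],
       [0.4741, 0.3695],
       [0.4209, 0.3821]], dtype=float32)}
from [0.4439 0.3683 0.0717] zang 76.8 q [ 37.2  13.2 112.5   0.   54.3 -39.6] t 5.0667 F [ 1.2 -0.3 -0.6] w 0.0121
```

View pics/s4.png

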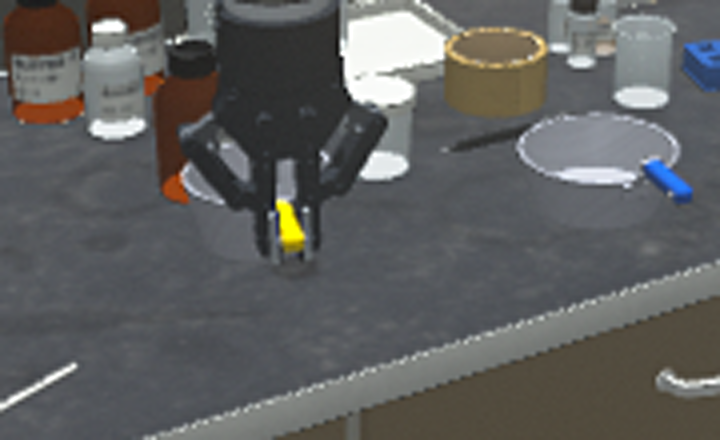

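View pics/w4.png

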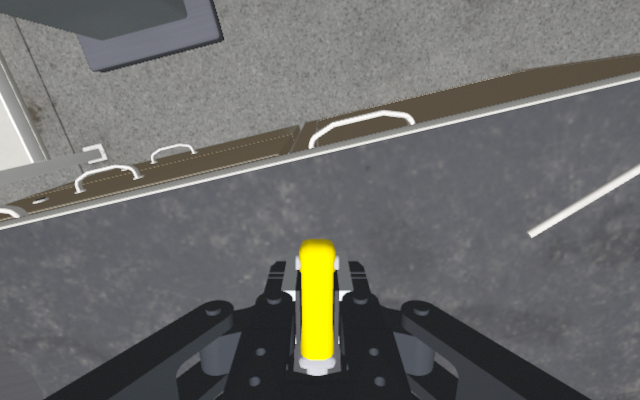

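```bash
python3 - <<'E'
from h import *
rows([(.44,.365,.2,0),(.43,.19,.22,25),(.43,.16,.22,25)])
c=cam("top")
a=cv2.resize(c["frame"][170:290,240:380],None,fx=5,fy=5,interpolation=cv2.INTER_CUBIC);cv2.imwrite("pics/t5.png",a)
E
```

```text
from [0.4439 0.3683 0.0717] zang 76.8 q [ 37.2  13.2 112.5   0.   54.3 -39.6] t 5.0667 F [ 1.2 -0.3 -0.6] w 0.0121
[-0.003  -0.1283 -0.004 ] 0
[ 0.0273 -0.1484 -0.1767] -25
[ 0.0341 -0.1484 -0.2059] -25
```

View pics/t5.png

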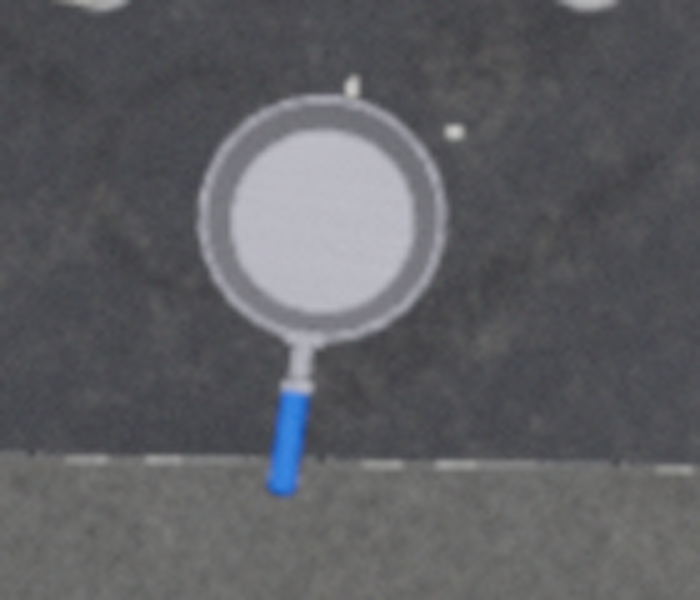

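carry_out(
  targets="-0.002 -0.03 -0.002 0; -0.003 -0.06 -0.003 0; -0.003 -0.09 -0.004 0; 0 -0.12 -0.015 -2; 0.003 -0.14 -0.035 -6; 0.008 -0.148 -0.065 -11; 0.014 -0.148 -0.1 -16; 0.02 -0.148 -0.135 -21; 0.027 -0.148 -0.165 -25; 0.027 -0.148 -0.175 -25",
)

```text
time: 5.95
ee_pos: [0.4292, 0.1881, 0.2186]
ee_rot: [[0.979, -0.001, -0.205], [0.205, -0.002, 0.979], [-0.002, -1.0, -0.002]]
ft_force: [-0.6, 0.5, -2.2]
grip_width: 0.0119
```

carry_out(
  targets="0 0 0 0; 0 0 0 0",
)

```text
time: 6.12
ee_pos: [0.4299, 0.1916, 0.219]
ee_rot: [[0.979, -0.0, -0.202], [0.202, 0.001, 0.979], [-0.0, -1.0, 0.001]]
ft_force: [-1.0, 0.2, -1.7]
grip_width: 0.0121
```

```bash
python3 - <<'E'
from h import *
c=cam("wrist","w5")
h=handle(c,"large",box=(0,0,640,330));print(h)
print(handle(c,"middle",z0=.22-.0415))
t=cam("top"); print(ray(t,[(304.5,213.8)],.045), ray(t,[(304.6,214.0)],.004))
rows([])
E
```

```text
{'px': (188, 124, 29, 59), 'area': 937.5, 'cen': array([0.4183, 0.0908]), 'size': array([14.568 , 51.4353]), 'box': array([[0.3918, 0.0867],
       [0.4429, 0.0804],
       [0.4447, 0.0948],
       [0.3936, 0.1012]], dtype=float32)}
{'px': (299, 239, 37, 121), 'area': 3819.0, 'cen': array([0.4294, 0.1924]), 'size': array([53.3675, 13.5825]), 'box': array([[0.4019, 0.1937],
       [0.4046, 0.1804],
       [0.4569, 0.1911],
       [0.4542, 0.2044]], dtype=float32)}
[[0.531  0.0744 0.045 ]] [[0.5321 0.0744 0.004 ]]
from [0.4302 0.1926 0.2192] zang 101.8 q [ 21.1  -6.9 116.7   0.   70.2 -80.7] t 6.2167 F [ 0.4 -0.3 -1. ] w 0.0123
```

View pics/w5.png

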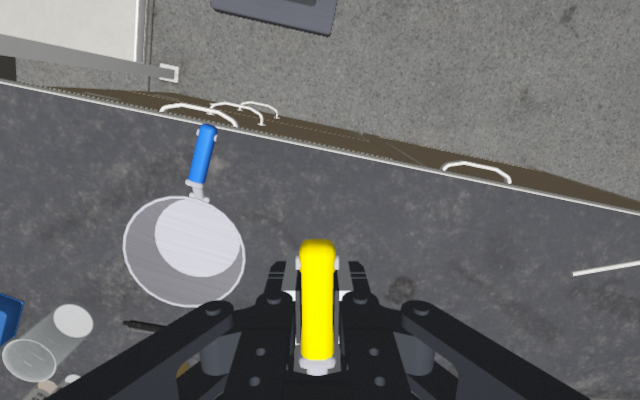

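```bash
python3 - <<'E'
from h import *
c=cam("wrist")
g=cv2.cvtColor(c["frame"],cv2.COLOR_BGR2GRAY)
L=ray(c,[(123,250),(245,250),(184,195),(184,306)],.045)[:,:2];print(L)
# extreme points in world: fit circle through rim points picked by edge near predicted circle
cen=np.array([.529,.076])
def proj(P):
    d=(P-np.array(c["eye"]))@np.array(c["orientation"]); return np.c_[d[:,0]/d[:,2]*c["f"]+c["cx"],d[:,1]/d[:,2]*c["f"]+c["cy"]]
gf=cv2.GaussianBlur(g,(3,3),0).astype(np.float32)
pts=[]
for a in np.radians(np.arange(0,360,6)):
    rr=np.arange(.052,.072,.0004)
    P=np.c_[cen[0]+rr*np.cos(a),cen[1]+rr*np.sin(a),np.full(len(rr),.045)]
    uv=proj(P).astype(np.float32); v=cv2.remap(gf,uv[:,0][None],uv[:,1][None],cv2.INTER_LINEAR)[0]
    i=int(np.argmax(v)); pts.append([*P[i,:2],v[i]])
p=np.array(pts); 
keep=np.ones(len(p),bool)
for _ in range(6):
    A=np.c_[2*p[keep,:2],np.ones(keep.sum())]; s=np.linalg.lstsq(A,(p[keep,:2]**2).sum(1),rcond=None)[0]
    r=np.sqrt(s[2]+s[0]**2+s[1]**2); e=np.abs(np.hypot(*(p[:,:2]-s[:2]).T)-r); keep=e<max(.0012,1.5*np.median(e))
print(s[:2],r,keep.sum())
E
```

```text
[[0.5384 0.0161]
 [0.5132 0.1369]
 [0.4679 0.0711]
 [0.5911 0.0826]]
[0.5295 0.0755] 0.060112549042036625 41
```

```bash
python3 - <<'E'
from h import *
c=cam("scene")
cv2.imwrite("pics/s6.png",cv2.resize(c["frame"][120:250,200:380],None,fx=4,fy=4,interpolation=cv2.INTER_CUBIC))
rows([(.435,.1,.20,13),(.443,.009,.18,26)])
E
```

```text
from [0.4301 0.1928 0.2192] zang 101.86 q [ 21.1  -6.9 116.7   0.   70.2 -80.8] t 6.3167 F [-0.3 -0.  -2.2] w 0.0123
[-0.0143  0.0192 -0.0918] -13
[-0.0252  0.0391 -0.1825] -26
```

View pics/s6.png

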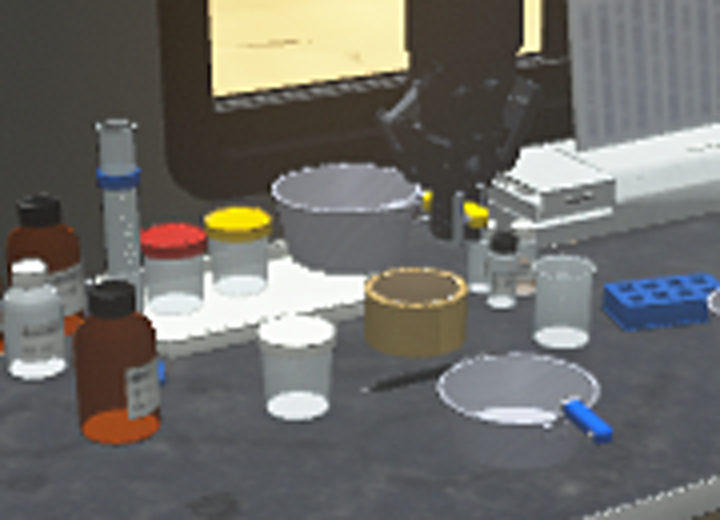

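carry_out(
  targets="-0.005 0.006 -0.03 -4; -0.01 0.012 -0.06 -8; -0.014 0.019 -0.09 -13; -0.018 0.026 -0.12 -17; -0.021 0.032 -0.15 -21; -0.024 0.037 -0.172 -25; -0.025 0.039 -0.182 -26; -0.025 0.039 -0.183 -26; -0.025 0.039 -0.183 -26; -0.025 0.039 -0.183 -26",
)

```text
time: 7.15
ee_pos: [0.4434, 0.0084, 0.1805]
ee_rot: [[0.79, 0.0, -0.613], [0.613, 0.0, 0.79], [0.0, -1.0, 0.0]]
ft_force: [0.2, -0.6, -1.3]
grip_width: 0.0117
```

```bash
python3 - <<'E'
from h import *
c=cam("wrist","w7"); cv2.imwrite("pics/s7.png",cv2.resize(cam("scene")["frame"][140:270,240:420],None,fx=4,fy=4,interpolation=cv2.INTER_CUBIC))
cv2.imwrite("pics/t7.png",cv2.resize(cam("top")["frame"][150:290,240:380],None,fx=4,fy=4,interpolation=cv2.INTER_CUBIC))
print(handle(c,"large",box=(0,0,640,330)))
print(handle(c,"middle",z0=.18-.0415))
rows([(.443,.009,.1,0),(.443,.009,.0455,0)])
E
```

```text
{'px': (0, 186, 92, 118), 'area': 5869.5, 'cen': array([ 0.6165, -0.1516]), 'size': array([84.0291, 64.657 ]), 'box': array([[ 0.5749, -0.1845],
       [ 0.6375, -0.2003],
       [ 0.6581, -0.1188],
       [ 0.5954, -0.103 ]], dtype=float32)}
{'px': (299, 239, 37, 121), 'area': 3816.0, 'cen': array([0.4434, 0.0101]), 'size': array([54.0638, 13.7497]), 'box': array([[ 0.4178, -0.001 ],
       [ 0.4262, -0.0118],
       [ 0.469 ,  0.0212],
       [ 0.4606,  0.0321]], dtype=float32)}
from [0.4433 0.0085 0.1805] zang 127.88 q [  -2.1   -8.4  122.2    0.    66.1 -130. ] t 7.3 F [-0.1 -0.1 -1.1] w 0.012
[0.0001 0.0805 0.0006] 0
[0.0001 0.135  0.0006] 0
```

View pics/w7.png

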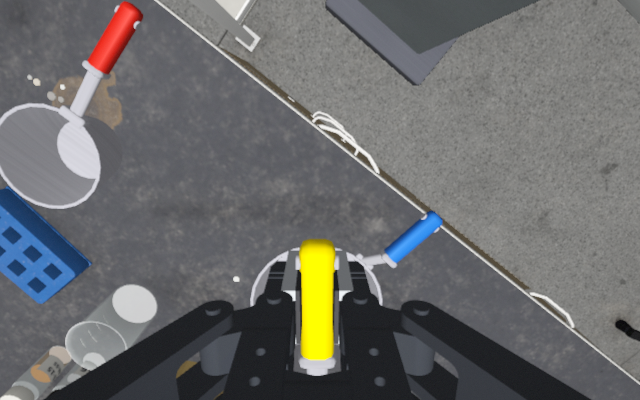

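View pics/s7.png

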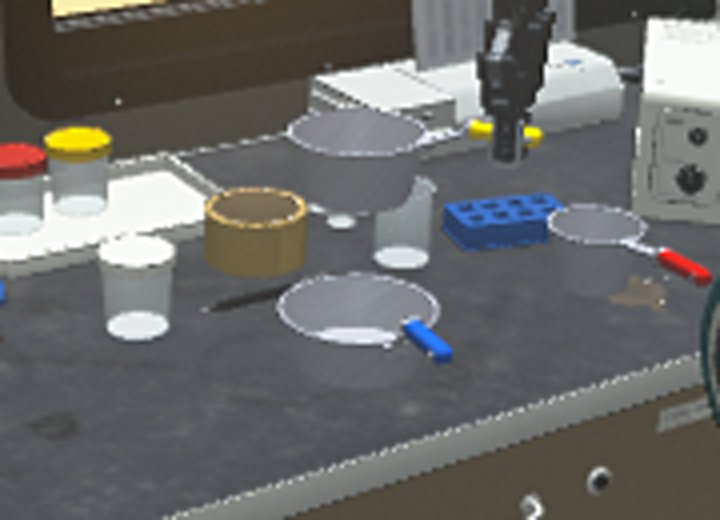

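View pics/t7.png

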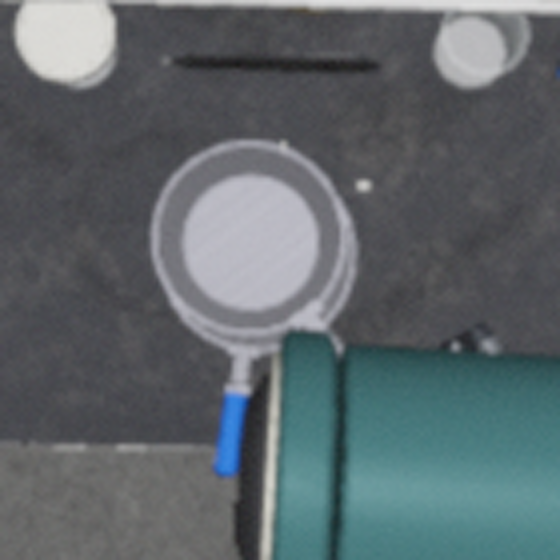

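```bash
python3 - <<'E'
from h import *
t=cam("top"); print(ray(t,[(302.2,209.5)],.189))
c=cam("wrist");h=handle(c,"large",box=(370,190,460,280));print(h)
h=handle(c,"small",box=(60,0,160,100));print(h)
rows([])
E
```

```text
[[0.5343 0.0786 0.189 ]]
{'px': (384, 211, 59, 52), 'area': 1087.0, 'cen': array([0.418 , 0.0876]), 'size': array([16.1542, 49.8324]), 'box': array([[0.3923, 0.0827],
       [0.4417, 0.0764],
       [0.4437, 0.0925],
       [0.3943, 0.0988]], dtype=float32)}
{'px': (88, 1, 55, 73), 'area': 1743.5, 'cen': array([ 0.4364, -0.1718]), 'size': array([16.1399, 51.5331]), 'box': array([[ 0.4104, -0.179 ],
       [ 0.4619, -0.1807],
       [ 0.4625, -0.1646],
       [ 0.411 , -0.1629]], dtype=float32)}
from [0.4431 0.0082 0.1805] zang 127.87 q [  -2.2   -8.4  122.3    0.    66.1 -130. ] t 7.4 F [ 0.4 -1.2 -1.7] w 0.0123
```

carry_out(
  targets="-0.004 0.015 -0.001 0; -0.004 0.04 -0.001 0; -0.004 0.065 -0.001 0; -0.004 0.085 -0.001 0; -0.004 0.1 -0.001 0; -0.004 0.11 -0.001 0; -0.004 0.115 -0.001 0; -0.004 0.115 -0.001 0",
)

```text
time: 8.07
ee_pos: [0.4398, 0.0044, 0.0645]
ee_rot: [[0.79, -0.002, -0.613], [0.613, 0.0, 0.79], [-0.001, -1.0, 0.001]]
ft_force: [-0.3, 0.8, -1.1]
grip_width: 0.0122
```

```bash
python3 - <<'E'
from h import *
cv2.imwrite("pics/s8.png",cv2.resize(cam("scene")["frame"][170:270,260:410],None,fx=4,fy=4,interpolation=cv2.INTER_CUBIC))
cv2.imwrite("pics/t8.png",cv2.resize(cam("top")["frame"][150:290,240:380],None,fx=4,fy=4,interpolation=cv2.INTER_CUBIC))
rows([(.44,.0055,.0455,0)])
E
```

```text
from [0.4413 0.0043 0.066 ] zang 127.81 q [  -2.7   -0.5  128.6    0.    51.9 -130.5] t 8.1667 F [-0.3  0.2 -1.1] w 0.012
[-0.0003  0.0205  0.0017] 0
```

View pics/s8.png

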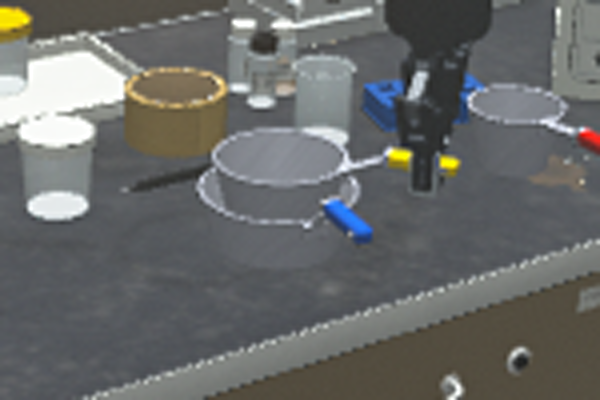

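View pics/t8.png

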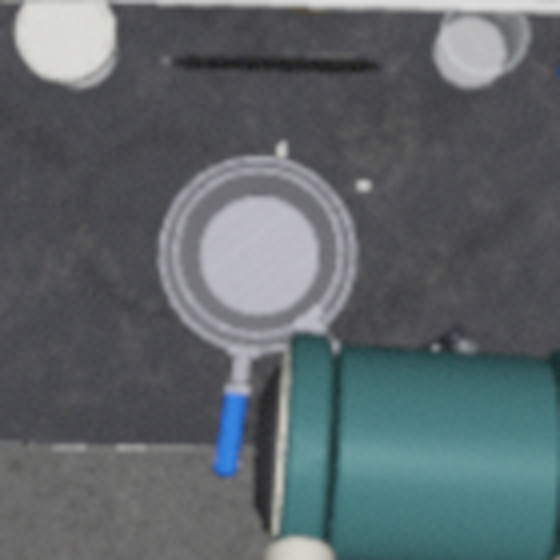

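carry_out(
  targets="0 0.005 0.001 0; 0 0.01 0.001 0; 0 0.014 0.001 0; 0 0.016 0.001 0; 0 0.017 0.001 0; 0 0.017 0.001 0",
)

```text
time: 8.67
ee_pos: [0.4395, 0.005, 0.0479]
ee_rot: [[0.79, -0.001, -0.613], [0.613, 0.0, 0.79], [-0.001, -1.0, 0.0]]
ft_force: [0.0, 0.3, -2.0]
grip_width: 0.0125
```

carry_out(
  targets="0 0.001 0 0; 0 0.002 0 0; 0 0.003 0 0; 0 0.003 0 0",
)

```text
time: 9.0
ee_pos: [0.4401, 0.0049, 0.0455]
ee_rot: [[0.79, 0.0, -0.613], [0.613, -0.0, 0.79], [0.0, -1.0, -0.0]]
ft_force: [-2.2, 0.1, 1.8]
grip_width: 0.0123
```

carry_out(
  targets="0 0.001 0 0; 0 0.001 0 0; 0 0.001 0 0",
)

```text
time: 9.25
ee_pos: [0.4402, 0.0048, 0.0449]
ee_rot: [[0.79, 0.001, -0.613], [0.613, -0.0, 0.79], [0.0, -1.0, -0.001]]
ft_force: [-3.2, -1.5, 6.0]
grip_width: 0.0121
```

```bash
python3 - <<'E'
from h import *
cv2.imwrite("pics/s9.png",cv2.resize(cam("scene")["frame"][170:270,260:410],None,fx=5,fy=5,interpolation=cv2.INTER_CUBIC))
print(robot.state()["torque"])
c=cam("wrist","w9");h=handle(c,"large",box=(370,150,640,330));print(h)
print(handle(c,"middle",z0=.004))
rows([])
E
```

```text
[0.0019 0.3309 0.1012]
{'px': (522, 320, 26, 10), 'area': 142.0, 'cen': array([0.3942, 0.0811]), 'size': array([ 4.2138, 10.4429]), 'box': array([[0.3894, 0.084 ],
       [0.3958, 0.0757],
       [0.3991, 0.0783],
       [0.3927, 0.0866]], dtype=float32)}
{'px': (299, 239, 37, 122), 'area': 3856.5, 'cen': array([0.4399, 0.0063]), 'size': array([54.1153, 13.635 ]), 'box': array([[ 0.4143, -0.0048],
       [ 0.4226, -0.0156],
       [ 0.4655,  0.0174],
       [ 0.4572,  0.0282]], dtype=float32)}
from [0.4402 0.0048 0.0449] zang 127.81 q [  -2.6    1.3  129.5   -0.    49.2 -130.4] t 9.35 F [-2.5 -0.9  5.4] w 0.0123
```

View pics/s9.png

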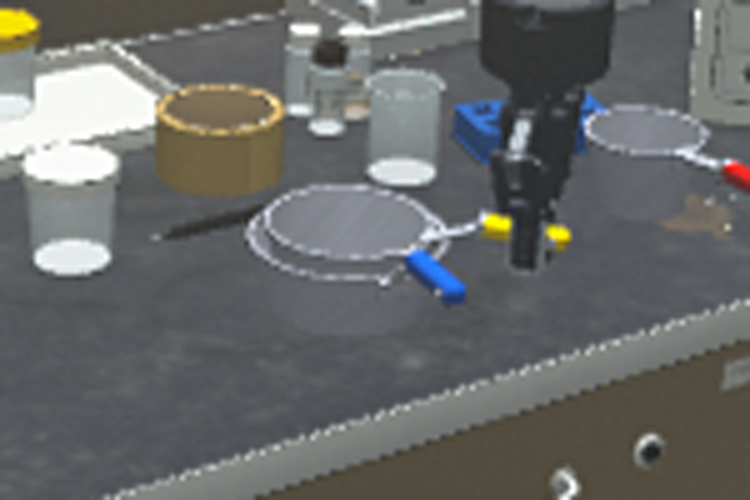

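View pics/w9.png

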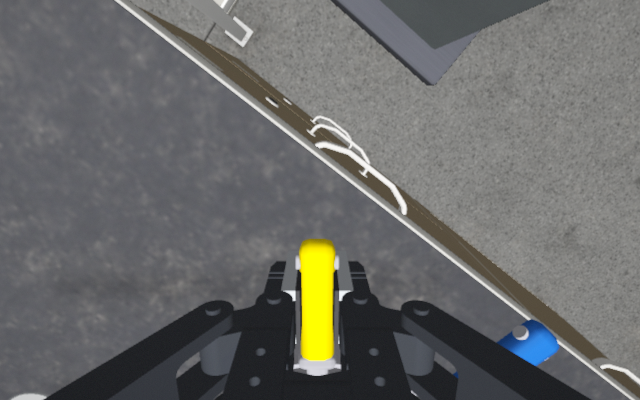

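carry_out(
  targets="0 -0.001 0 0; 0 -0.001 0 0; 0 -0.001 0 0; 0 -0.001 0 0; 0 -0.001 0 0; 0 -0.001 0 0",
  hand=0.2,
)

```text
time: 9.85
ee_pos: [0.4398, 0.005, 0.0452]
ee_rot: [[0.79, -0.0, -0.613], [0.613, 0.0, 0.79], [-0.0, -1.0, 0.0]]
ft_force: [0.3, -0.0, -0.4]
grip_width: 0.0343
```

carry_out(
  targets="0 -0.01 0 0; 0 -0.03 0 0; 0 -0.06 0 0; 0 -0.1 0 0; 0 -0.14 0 0; 0 -0.175 0 0; 0 -0.2 0 0; 0 -0.2 0 0",
)

```text
time: 10.52
ee_pos: [0.4438, 0.0048, 0.2533]
ee_rot: [[0.79, 0.013, -0.613], [0.613, -0.001, 0.79], [0.01, -1.0, -0.008]]
ft_force: [0.8, 0.6, 0.6]
grip_width: 0.0346
```

```bash
python3 - <<'E'
from h import *
c=cam("wrist","w10");t=cam("top")
print('L',handle(c,"large",box=(300,100,640,330)))
print('M',handle(c,"middle",z0=.004))
print('S',handle(c,"small"))
cv2.imwrite("pics/s10.png",cv2.resize(cam("scene")["frame"][170:270,260:410],None,fx=5,fy=5,interpolation=cv2.INTER_CUBIC))
rows([(.436,-.16,.24,-38)])
E
```

```text
L {'px': (376, 189, 46, 41), 'area': 659.5, 'cen': array([0.4179, 0.0878]), 'size': array([15.4655, 49.489 ]), 'box': array([[0.3924, 0.0832],
       [0.4415, 0.0771],
       [0.4435, 0.0924],
       [0.3944, 0.0986]], dtype=float32)}
M {'px': (314, 151, 15, 53), 'area': 700.0, 'cen': array([0.4404, 0.0074]), 'size': array([51.5839, 13.8656]), 'box': array([[ 0.4158, -0.0029],
       [ 0.4244, -0.0139],
       [ 0.4651,  0.0178],
       [ 0.4565,  0.0287]], dtype=float32)}
S {'px': (145, 24, 42, 55), 'area': 950.0, 'cen': array([ 0.4363, -0.1722]), 'size': array([15.2363, 50.9725]), 'box': array([[ 0.4105, -0.1789],
       [ 0.4615, -0.1807],
       [ 0.462 , -0.1655],
       [ 0.4111, -0.1637]], dtype=float32)}
from [0.4396 0.005  0.2455] zang 127.8 q [  -2.6  -11.8  118.     0.    73.7 -130.4] t 10.6667 F [-0.1  0.1 -0.2] w 0.0342
[-0.104   0.0055 -0.1281] 38
```

View pics/w10.png

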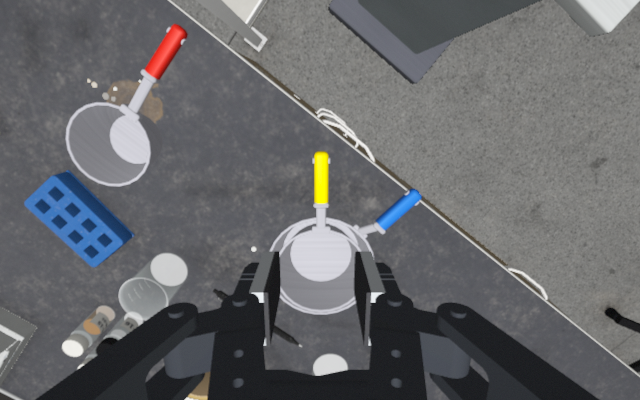

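View pics/s10.png

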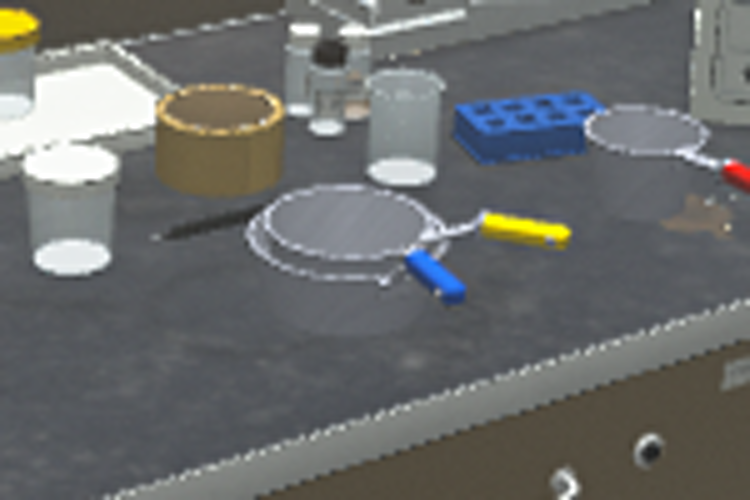

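carry_out(
  targets="-0.01 0 -0.013 7; -0.021 0 -0.026 14; -0.031 0 -0.038 21; -0.042 0 -0.051 28; -0.052 0 -0.064 35; -0.062 0.002 -0.077 42; -0.073 0.003 -0.09 49; -0.083 0.004 -0.102 56; -0.094 0.005 -0.115 63; -0.104 0.005 -0.128 70",
  hand=-1,
)

```text
time: 11.5
ee_pos: [0.4343, -0.1601, 0.2375]
ee_rot: [[0.843, -0.005, 0.538], [-0.538, 0.002, 0.843], [-0.005, -1.0, -0.001]]
ft_force: [0.6, -0.3, 0.2]
grip_width: 0.0853
```

carry_out(
  targets="0 0 0 7; 0 0 0 14; 0 0 0 21; 0 0 0 28; 0 0 0 35; 0 0 0 42; 0 0 0 49; 0 0 0 56; 0 0 0 63; 0 0 0 70",
)

```text
time: 12.33
ee_pos: [0.4346, -0.1593, 0.2377]
ee_rot: [[-0.217, -0.004, 0.976], [-0.976, 0.002, -0.217], [-0.001, -1.0, -0.005]]
ft_force: [0.0, -0.3, -0.4]
grip_width: 0.0852
```

carry_out(
  targets="0 0 0 7; 0 0 0 14; 0 0 0 21; 0 0 0 28; 0 0 0 35; 0 0 0 42; 0 0 0 49; 0 0 0 56; 0 0 0 63; 0 0 0 70",
)

```text
time: 13.17
ee_pos: [0.4346, -0.1593, 0.2377]
ee_rot: [[-0.992, -0.005, 0.13], [-0.13, 0.002, -0.992], [0.004, -1.0, -0.003]]
ft_force: [1.5, -0.4, 0.1]
grip_width: 0.0854
```

carry_out(
  targets="0 0.01 0 5; 0 0.02 0 10; 0 0.03 0 10; 0 0.04 0 10; 0 0.04 0 10",
)

```text
time: 13.58
ee_pos: [0.4337, -0.1589, 0.1964]
ee_rot: [[-0.999, -0.006, -0.036], [0.036, 0.003, -0.999], [0.006, -1.0, -0.002]]
ft_force: [-0.2, 0.5, -0.0]
grip_width: 0.0852
```

```bash
python3 - <<'E'
from h import *
c=cam("wrist","w11")
h=handle(c,"small");print('S',h)
rows([(*h['cen'],.1,0),(*h['cen'],.038,0)])
E
```

```text
S {'px': (328, 156, 17, 58), 'area': 872.0, 'cen': array([ 0.4374, -0.1741]), 'size': array([13.4276, 48.7498]), 'box': array([[ 0.4128, -0.1802],
       [ 0.4616, -0.1815],
       [ 0.4619, -0.168 ],
       [ 0.4132, -0.1668]], dtype=float32)}
from [ 0.4345 -0.1592  0.1978] zang -92.1 q [-23.2  -6.7 118.9   0.   68.1  68.9] t 13.6333 F [ 0.3  0.4 -0.7] w 0.0854
[-0.0039  0.0977  0.015 ] 0
[-0.0042  0.1597  0.0151] 0
```

View pics/w11.png

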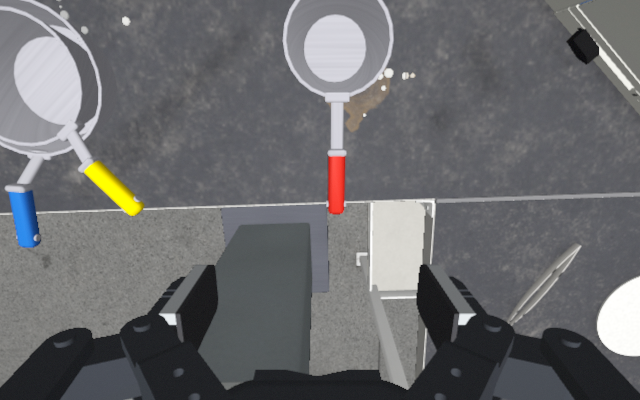

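carry_out(
  targets="-0.002 0.035 0.006 -0.5; -0.004 0.07 0.012 -0.5; -0.004 0.1 0.015 -0.5; -0.004 0.12 0.015 -0.5; -0.004 0.14 0.015 -0.5; -0.004 0.152 0.015 -0.5; -0.004 0.158 0.015 -0.5; -0.004 0.158 0.015 -0.5; -0.004 0.158 0.015 -0.5",
)

```text
time: 14.38
ee_pos: [0.44, -0.1752, 0.0427]
ee_rot: [[-1.0, 0.0, -0.029], [0.029, -0.0, -1.0], [-0.0, -1.0, 0.0]]
ft_force: [-0.2, -0.4, 0.8]
grip_width: 0.0855
```

```bash
python3 - <<'E'
from h import *
c=cam("wrist","w12")
h=handle(c,"small");print('S',h)
rows([(*h['cen'],.038,0)])
E
```

```text
S {'px': (299, 239, 35, 107), 'area': 3352.0, 'cen': array([ 0.4372, -0.1741]), 'size': array([13.7082, 48.9927]), 'box': array([[ 0.4125, -0.1802],
       [ 0.4614, -0.1817],
       [ 0.4619, -0.168 ],
       [ 0.4129, -0.1665]], dtype=float32)}
from [ 0.4405 -0.1755  0.0433] zang -91.67 q [-24.7   5.  125.7  -0.   49.1  66.9] t 14.4333 F [ 0.2 -0.   0.5] w 0.0856
[ 0.0034  0.0053 -0.0012] 0
```

View pics/w12.png

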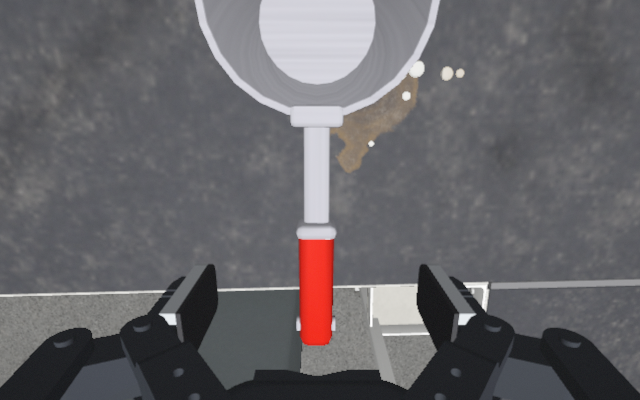

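carry_out(
  targets="0.002 0.003 -0.001 0; 0.003 0.005 -0.001 0; 0.003 0.005 -0.001 0; 0.003 0.005 -0.001 0; 0.003 0.005 -0.001 0; 0.003 0.005 -0.001 0; 0.003 0.005 -0.001 0; 0.003 0.005 -0.001 0; 0.003 0.005 -0.001 0; 0.003 0.005 -0.001 0",
  hand=1,
  squeeze=100,
)

```text
time: 15.27
ee_pos: [0.4367, -0.1741, 0.0374]
ee_rot: [[-1.0, 0.0, -0.03], [0.03, -0.0, -1.0], [-0.0, -1.0, 0.0]]
ft_force: [-0.2, -0.2, 2.5]
grip_width: 0.0122
```

carry_out(
  targets="0 -0.004 0 0; 0 -0.01 0 0; 0 -0.025 0 0; 0 -0.05 0 0; 0 -0.08 0 0; 0 -0.11 0 0; 0 -0.14 0 0; 0 -0.16 0 0; 0 -0.16 0 0; 0 -0.16 0 0",
)

```text
time: 16.1
ee_pos: [0.4374, -0.1743, 0.1987]
ee_rot: [[-1.0, 0.003, -0.03], [0.03, -0.001, -1.0], [-0.003, -1.0, 0.001]]
ft_force: [0.5, 0.6, -2.7]
grip_width: 0.0121
```

```bash
python3 - <<'E'
from h import *
c=cam("wrist","w13")
h=handle(c,"small",z0=.16);print('S',h)
print('M',handle(c,"middle",z0=.004))
cv2.imwrite("pics/t13.png",cv2.resize(cam("top")["frame"][150:290,330:470],None,fx=4,fy=4,interpolation=cv2.INTER_CUBIC))
rows([(.46,-.10,.2,42),(.513,-.034,.2,84.5)])
E
```

```text
S {'px': (299, 236, 37, 112), 'area': 3596.0, 'cen': array([ 0.4371, -0.1738]), 'size': array([13.8431, 49.4847]), 'box': array([[ 0.4121, -0.18  ],
       [ 0.4616, -0.1815],
       [ 0.462 , -0.1676],
       [ 0.4125, -0.1662]], dtype=float32)}
M {'px': (67, 166, 61, 55), 'area': 1219.0, 'cen': array([0.4424, 0.005 ]), 'size': array([51.0311, 18.2127]), 'box': array([[ 0.4167, -0.0034],
       [ 0.4278, -0.0178],
       [ 0.4681,  0.0135],
       [ 0.457 ,  0.0279]], dtype=float32)}
from [ 0.4355 -0.1734  0.1958] zang -91.69 q [-24.8  -6.  118.5  -0.   67.7  66.9] t 16.2 F [ 0.7 -0.1 -1.9] w 0.012
[-0.0224 -0.0042 -0.0741] -42
[-0.0734 -0.0043 -0.1417] -84.5
```

View pics/w13.png

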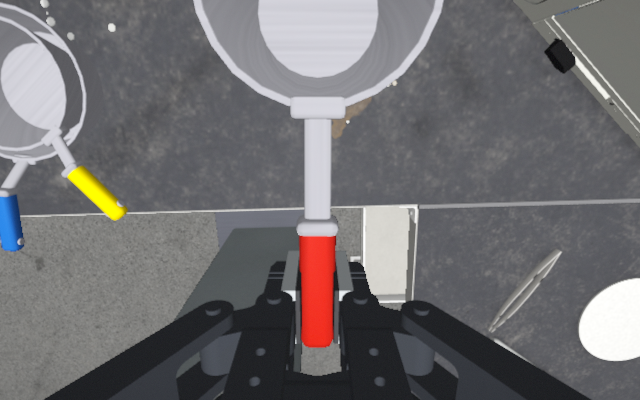

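View pics/t13.png

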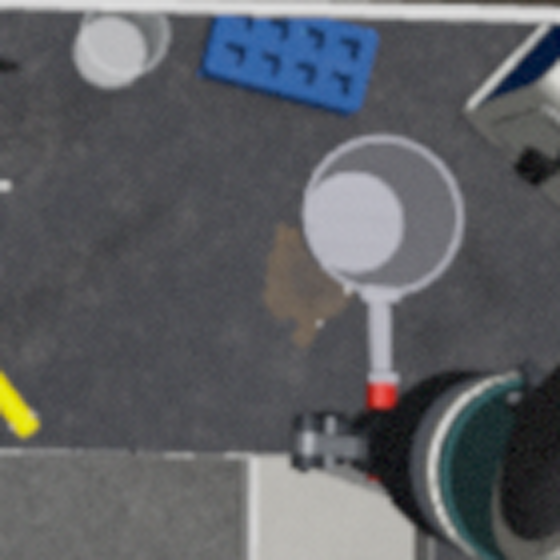

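```bash
python3 - <<'E'
from h import *
t=cam("top"); print(ray(t,[(425.9,204)],.2145))
rows([(.457,-.122,.2,42),(.513,-.035,.2,84.5)])
E
```

```text
[[ 0.5503 -0.1778  0.2145]]
from [ 0.4352 -0.1733  0.1952] zang -91.7 q [-24.8  -6.  118.5   0.   67.7  66.9] t 16.25 F [ 0.6 -0.7 -1.2] w 0.0121
[-0.0203 -0.0048 -0.0519] -42
[-0.0737 -0.0048 -0.1406] -84.5
```

carry_out(
  targets="-0.002 0 -0.008 -6; -0.004 0 -0.016 -12; -0.007 0 -0.024 -18; -0.01 0 -0.031 -24; -0.013 0 -0.038 -30; -0.016 0 -0.045 -36; -0.02 0 -0.052 -42; -0.028 0 -0.065 -48; -0.036 0 -0.078 -54; -0.044 0 -0.091 -60",
)

```text
time: 17.08
ee_pos: [0.4821, -0.0835, 0.1949]
ee_rot: [[-0.521, -0.004, 0.853], [-0.853, 0.001, -0.521], [0.001, -1.0, -0.004]]
ft_force: [0.4, -0.2, -1.4]
grip_width: 0.0118
```

```bash
python3 - <<'E'
from h import *
rows([(.513,-.035,.18,24.6)])
E
```

```text
from [ 0.4821 -0.0835  0.1949] zang -31.42 q [-12.7  -3.5 116.3  -0.   67.5  18.7] t 17.0833 F [ 0.4 -0.2 -1.4] w 0.0118
[-0.0575  0.0148  0.0011] -24.6
```

carry_out(
  targets="-0.012 0.003 0 -6; -0.025 0.006 0 -12; -0.038 0.009 0.001 -18; -0.05 0.012 0.001 -23; -0.057 0.015 0.001 -24.6; -0.057 0.015 0.001 -24.6; -0.057 0.015 0.001 -24.6; -0.057 0.015 0.001 -24.6",
)

```text
time: 17.75
ee_pos: [0.5134, -0.0367, 0.1816]
ee_rot: [[-0.125, -0.002, 0.992], [-0.992, -0.0, -0.125], [0.0, -1.0, -0.002]]
ft_force: [0.7, -0.6, -2.0]
grip_width: 0.0124
```

```bash
python3 - <<'E'
from h import *
c=cam("wrist","w14")
h=handle(c,"small",z0=.14);print('S',h)
print('M',handle(c,"middle",z0=.004))
print('L',handle(c,"large",box=(0,0,640,330)))
cv2.imwrite("pics/t14.png",cv2.resize(cam("top")["frame"][150:290,240:380],None,fx=4,fy=4,interpolation=cv2.INTER_CUBIC))
cv2.imwrite("pics/s14.png",cv2.resize(cam("scene")["frame"][140:270,240:420],None,fx=4,fy=4,interpolation=cv2.INTER_CUBIC))
rows([])
E
```

```text
S {'px': (299, 236, 37, 112), 'area': 3605.5, 'cen': array([ 0.512 , -0.0366]), 'size': array([50.7258, 14.1642]), 'box': array([[ 0.5018, -0.0609],
       [ 0.5159, -0.0627],
       [ 0.5222, -0.0124],
       [ 0.5081, -0.0106]], dtype=float32)}
M {'px': (190, 126, 56, 58), 'area': 1193.5, 'cen': array([0.4417, 0.0073]), 'size': array([49.4354, 14.4278]), 'box': array([[ 0.4178, -0.0022],
       [ 0.4266, -0.0136],
       [ 0.4657,  0.0168],
       [ 0.4568,  0.0282]], dtype=float32)}
L {'px': (448, 245, 83, 85), 'area': 5134.5, 'cen': array([ 0.6438, -0.1314]), 'size': array([77.5774, 56.9875]), 'box': array([[ 0.6068, -0.1622],
       [ 0.6621, -0.1759],
       [ 0.6808, -0.1007],
       [ 0.6255, -0.0869]], dtype=float32)}
from [ 0.5139 -0.0369  0.1824] zang -7.18 q [ -6.9  -0.1 114.4  -0.   65.8   0.3] t 17.9 F [ 0.2 -0.4 -1.1] w 0.0118
```

View pics/w14.png

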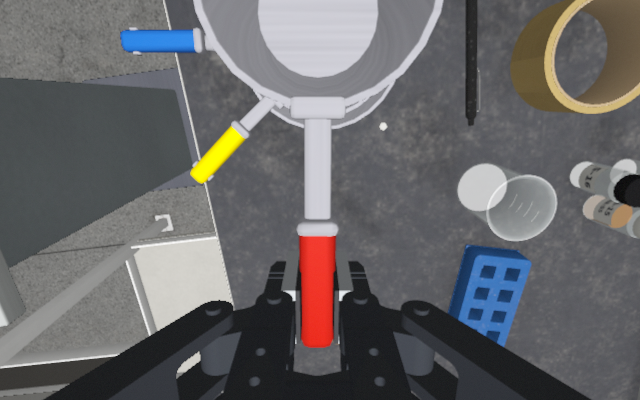

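View pics/t14.png

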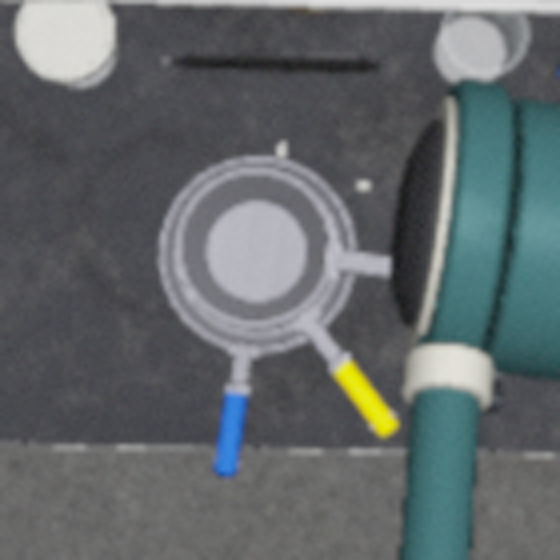

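View pics/s14.png

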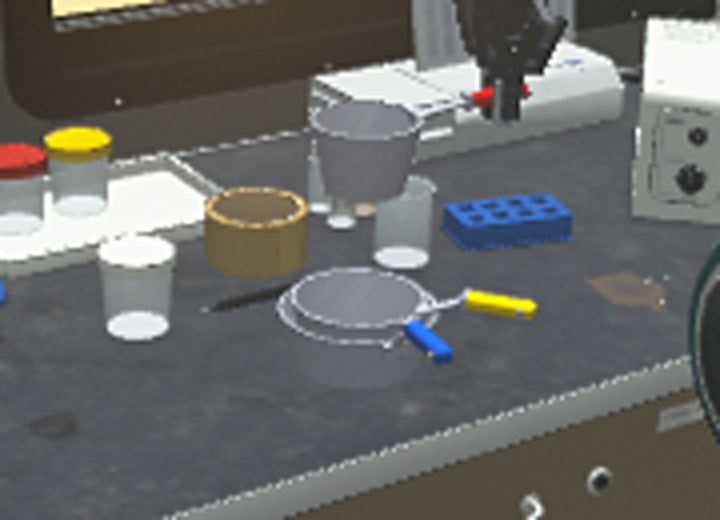

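```bash
python3 - <<'E'
from h import *
t=cam("top"); print(ray(t,[(303.5,211.9)],.2),ray(t,[(304.5,213.8)],.045),ray(t,[(304.25,212.75)],.144))
cv2.imwrite("pics/t15.png",cv2.resize(t["frame"][180:250,270:340],None,fx=8,fy=8,interpolation=cv2.INTER_CUBIC))
E
```

```text
[[0.5288 0.0757 0.2   ]] [[0.531  0.0744 0.045 ]] [[0.5294 0.0744 0.144 ]]
```

View pics/t15.png

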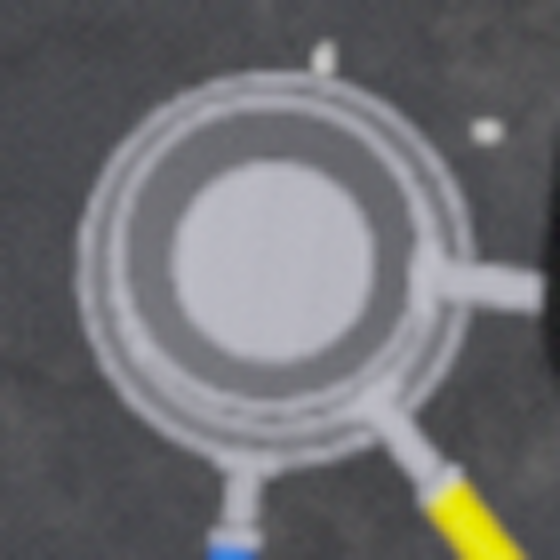

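carry_out(
  targets="0 0.015 0.001 0; 0 0.04 0.001 0; 0 0.065 0.001 0; 0 0.085 0.001 0; 0 0.1 0.001 0; 0 0.11 0.001 0; 0 0.115 0.001 0; 0 0.115 0.001 0",
)

```text
time: 18.62
ee_pos: [0.5144, -0.0366, 0.0665]
ee_rot: [[-0.124, -0.002, 0.992], [-0.992, 0.0, -0.124], [0.0, -1.0, -0.002]]
ft_force: [0.1, 0.1, -1.6]
grip_width: 0.0124
```

```bash
python3 - <<'E'
from h import *
t=cam("top"); cv2.imwrite("pics/t16.png",cv2.resize(t["frame"][180:250,270:340],None,fx=6,fy=6,interpolation=cv2.INTER_CUBIC))
cv2.imwrite("pics/s16.png",cv2.resize(cam("scene")["frame"][170:270,260:410],None,fx=4,fy=4,interpolation=cv2.INTER_CUBIC))
rows([(.514,-.037,.0454,0)])
E
```

```text
from [ 0.5158 -0.0366  0.0681] zang -7.11 q [ -6.8   7.4 119.8   0.   52.7   0.3] t 18.7167 F [ 0.3  0.2 -1.1] w 0.0122
[ 0.0006  0.0227 -0.0018] 0
```

View pics/t16.png

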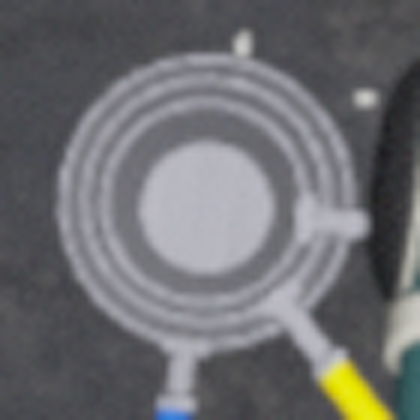

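View pics/s16.png

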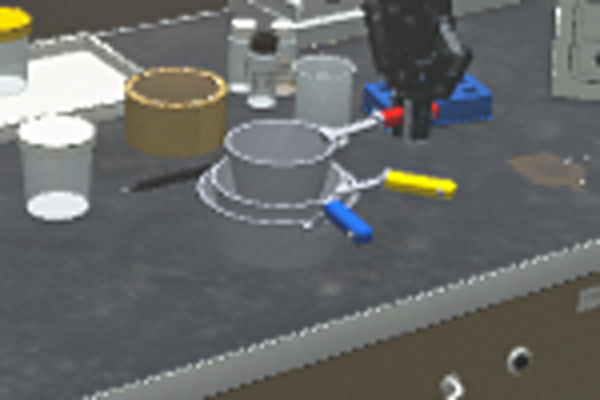

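Well centred; set down slowly.

carry_out(
  targets="0 0.005 -0.001 0; 0 0.01 -0.001 0; 0 0.015 -0.001 0; 0 0.018 -0.001 0; 0 0.019 -0.001 0; 0 0.019 -0.001 0",
)

```text
time: 19.22
ee_pos: [0.5136, -0.0363, 0.0478]
ee_rot: [[-0.124, -0.001, 0.992], [-0.992, 0.0, -0.124], [0.0, -1.0, -0.001]]
ft_force: [-0.0, 0.2, -1.4]
grip_width: 0.012
```

carry_out(
  targets="0 0.001 0 0; 0 0.002 0 0; 0 0.003 0 0; 0 0.003 0 0",
)

```text
time: 19.55
ee_pos: [0.5145, -0.0364, 0.0456]
ee_rot: [[-0.124, 0.001, 0.992], [-0.992, -0.0, -0.124], [0.0, -1.0, 0.001]]
ft_force: [-1.1, -0.2, 1.2]
grip_width: 0.0122
```

carry_out(
  targets="0 0.0005 0 0; 0 0.0005 0 0; 0 0.0005 0 0",
)

```text
time: 19.8
ee_pos: [0.5145, -0.0366, 0.0453]
ee_rot: [[-0.124, 0.001, 0.992], [-0.992, -0.0, -0.124], [0.0, -1.0, 0.001]]
ft_force: [-0.8, -2.4, 3.2]
grip_width: 0.0126
```

carry_out(
  targets="0 0 0 0; 0 0 0 0; 0 0 0 0; 0 0 0 0; 0 0 0 0; 0 0 0 0",
  hand=0.2,
)

```text
time: 20.3
ee_pos: [0.514, -0.0362, 0.0447]
ee_rot: [[-0.124, -0.0, 0.992], [-0.992, 0.0, -0.124], [-0.0, -1.0, -0.0]]
ft_force: [-0.1, -0.5, 0.6]
grip_width: 0.0342
```

carry_out(
  targets="0 -0.01 0 0; 0 -0.03 0 0; 0 -0.06 0 0; 0 -0.1 0 0; 0 -0.14 0 0; 0.03 -0.175 0 0; 0.06 -0.2 0 0; 0.06 -0.2 0 0; 0.06 -0.2 0 0",
)

```text
time: 21.05
ee_pos: [0.5081, -0.0974, 0.2483]
ee_rot: [[-0.126, 0.006, 0.992], [-0.992, -0.001, -0.126], [0.001, -1.0, 0.006]]
ft_force: [-0.1, -0.4, 0.2]
grip_width: 0.0341
```

```bash
python3 - <<'E'
from h import *
c=cam("wrist","w17")
for n,z in (('large',0),('middle',.004),('small',.008)):
    h=handle(c,n,z0=z,box=(0,0,640,300));b=h['box'];e=b[1]-b[0] if np.hypot(*(b[1]-b[0]))>np.hypot(*(b[2]-b[1])) else b[2]-b[1]
    print(n,h['px'],h['cen'],h['size'],np.degrees(np.arctan2(e[1],e[0]))%180)
t=cam("top"); cv2.imwrite("pics/t17.png",cv2.resize(t["frame"][150:290,240:380],None,fx=4,fy=4,interpolation=cv2.INTER_CUBIC))
cv2.imwrite("pics/s17.png",cv2.resize(cam("scene")["frame"][160:270,220:410],None,fx=4,fy=4,interpolation=cv2.INTER_CUBIC))
rows([])
E
```

```text
large (426, 172, 74, 95) [ 0.645  -0.1565] [95.2004 56.6242] 76.01545
middle (204, 47, 49, 54) [0.4416 0.0072] [50.43   15.1664] 37.657246
small (306, 84, 16, 57) [ 0.5126 -0.034 ] [48.905  13.6173] 82.97682
from [ 0.5056 -0.095   0.2432] zang -7.09 q [-13.4  -2.7 110.3   0.   72.6  -6.4] t 21.2 F [-0.4  0.2 -0.8] w 0.0343
```

View pics/w17.png

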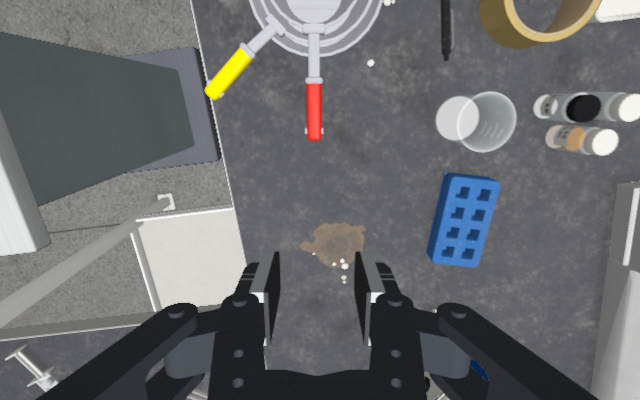

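View pics/t17.png

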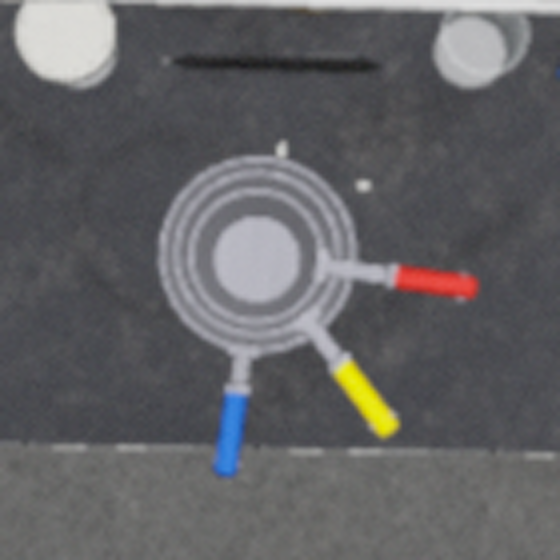

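View pics/s17.png

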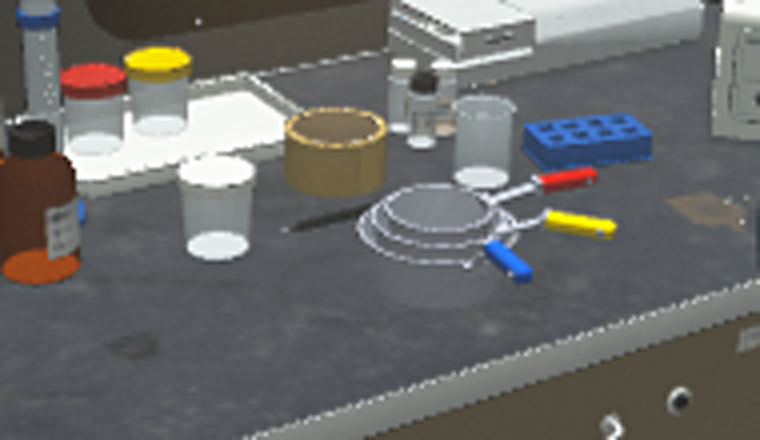

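```bash
python3 -c "
from bench import robot
print(robot.close_job())"
```

```text
the job is handed in; nothing more can be done
None
```

The three pans are nested where the large pan stands, and I handed the job in at about 21 s, well under the 61 s limit. I gripped the middle and small pans by their handles, lowered each one slowly until light contact (under 7 N), and released before lifting the arm clear. No verdict was reported.

- **Handle fan:** after the last release, the handles measured about 172.9° (large), 217.7° (middle) and 263.0° (small). That is a step of about 45° each time, turning the same way, and the picture shows each handle clear of the one below. The large pan's angle is from the measurement after the middle pan was set down. In the final wrist image its handle was out of view and the blue search found the tube rack instead. The final top view shows the large pan unmoved.
- **Seating:** each pan touched down at the height expected for being fully nested. The rims look concentric in the top view and level in the scene view.
- **Large pan and items behind:** the large pan, cup, beaker and tape roll show no movement in the pictures. The bottle is out of the top view but stands upright in the final scene picture.
- **Disagreements:** the top and wrist cameras differed by up to about 4 mm on pan centres, within the 7 mm play. The finger opening on the 14 mm bars read about 12 mm, but both grips held.

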